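# Third hand: hold the end board on a seed flat

## Task

Pick up the long loose board and hold it squarely against the open end of the half-built seed flat, flush with its side boards, so that someone can screw it on. Push gently, about 10 N, until the pointers of the sprung sled stand in the dark bands, never running it to its end stop. Finish while still holding the board there with that push; leave the short board, pot and jar where they are.

Things in the scene. Friction and masses are not known exactly. Their poses are not given: they have to be found in the camera images.
- board_center (a point): The long loose board: pale wood, 18 mm thick (its x), 200 mm long (its y), 50 mm high (its z), 0.1 to 0.18 kg, standing on its long edge on the bench, left or right of the middle. The point is its centre, 25 mm above its underside. Symmetric: either broad face may go against the flat. A firm grip across the thickness is fine.
- short_board_center (a point): The short board, the same wood and section (18 mm thick, its x; 50 mm high, its z) but only 120 mm long (its y), also standing on edge on the bench, on the other side. The point is its centre. Not to be used or moved.
- flat_end (a point): Centre of the flat's open end, 65 mm above the bench; it moves with the sled. x points level into the flat (push direction, away from the robot), y left along the end, z up. The end is formed by the end faces of two side boards, 18 mm thick, 50 mm high, 164 mm free between them. The long board is right when its centre is at x = -9 mm, y = 0, z = 0 here, axes parallel.
- flat_middle (a point): The half-built seed flat: a plain wooden tray 200 x 200 x 50 mm whose near end board is missing, fixed on a sled; its underside is 40 mm above the bench, its top 90 mm. A finger fits in between the side boards: floor slats, sled and jig begin 60 mm or more inside the end. The point is the centre of its underside, 100 mm in from the open end; axes as at the end.
- flat (a joint): How far (m) sled and flat are pushed back along the flat's x: 0 at rest, 0.035 at the end stop. A 700 N/m spring pushes back, friction 0.3 N; 10 N is about 0.0145. On both sides of the flat a steel pointer of the sled lies over a metal strip of the fixed jig and stands in its 10 mm long dark band from 0.010 to 0.020 (7 to 14 N).
- pot: Bystander: an empty clay pot, 84 mm wide at the rim, 68 mm high, standing on the bench beyond one loose board; origin at the centre of its underside.
- jar: Bystander: a closed glass jar, 64 mm wide, 70 mm high, standing on the bench beyond the other loose board; origin at the centre of its underside.
Mind the look-alikes: they are no part of the job. What is shaped like the part that bears board_center but green or yellow is not meant.

How it is judged:
By the outcome, as a careful person would: the job done as asked, in the order asked, and still so for the second after the job is handed in, while the arm keeps its last pose, push and grip.
It also fails if it takes over 45 s, if anything falls off the work surface, if the arm or the gripper's body presses on something with over 40 N, if the wrist force passes 120 N, or if a joint passes its speed limit or range.

## Robot

A 7-joint arm with a two-finger parallel gripper is mounted at the origin on the work surface. World frame = base frame: x ahead of the robot, y to its left, z up, the work surface at z = 0. Lengths are in m, angles in rad, forces in N, time in s.
With the tool pointing down it reaches from about 0.4 to 0.85 m from the base axis. Payload 10.4 kg.
Tool frame: the origin (TCP) lies on the front face of the gripper's body, between the roots of the fingers; the fingertips stand 73 mm ahead of it and the grasp point (between the pads) lies 54 mm ahead of it; x points along the fingers, y is the direction in which the jaws open and shut, and the axes are right-handed (so a half turn about x gives the same grasp; the last joint's range is limited). The gripper opens to 85 mm and grips with 20 to 120 N. Pads are 22 mm wide; open, the fingers measure 114 mm over their backs; the gripper's body (76 mm by 85 mm) begins 54 mm behind the grasp point. The pads swing forward as they close: fully open they stand 13 mm farther back than shut.
Start: joints at [-1.227, 0.332, -0.065, 1.46, 0.022, 1.35, -0.088], TCP at [0.224, 0.583, 0.304] pointing down, gripper open.
Joint ranges: [-2.6, 2.6], [-0.5, 2.12], [-1.47, 1.34], [0.16, 2.42], [-1.27, 4.41], [0.06, 2.06], [-2.6, 2.6]. Speed limits (rad/s): [2.22, 2.22, 2.79, 2.79, 3.14, 3.14, 3.14].

## Interface

Orientations are given as a unit quaternion [x, y, z, w].
In Python, from workcell import manip gives the robot as it stands. The module is installed in compiled form; this text tells all that it offers.
- The arm moves only by the tool arm_command, never from a script. Its argument "moves" is a list that holds one entry, the list of rows, each a list of 5 numbers: the closure, from 0 (fully open) to 1 (shut), then the shift along the tool's x, y, z in units of 25 mm (1.0 is 25 mm), then the turn about the tool's x in degrees. A call has 1 to 12 rows; each row shifts and turns the commanded pose from where the row before left it, along the tool's axes as they then stand; what a row does not reach is not made up. A row lasts 1/12 s, in which the tool goes at most 41.7 mm and 7.16 degrees, less where a joint would pass 70% of its speed; a pose out of reach is approached as far as the arm can. A call is refused whole if a number of a shift passes 1 or a number of a turn 7.16, either way. A call with a gripper value outside its range is refused whole. The fingers move at their own pace and stop on an object; "force" is the grip in N (left out, the last holds). Time passes only in rows, so rows that do not move let the fingers close. It gives the time, the measured TCP pose, the force and the opening at its end, in the units of the state.
- manip.get_obs(): the state, without advancing time (a new reading comes with each control period).
- manip.camera(name): name is "scene" or "top" or "wrist"; returns the picture (480x640x3 uint8, red, green, blue); there is no depth.
- manip.camera_info(name): a dict with "vfov" (degrees; the focal length in pixels is half the picture's height over the tangent of half this angle, whatever the lens; pixels are square), "cx", "cy" (the principal point, pixels), "dist_coeffs" ([k1, k2, p1, p2, k3] as OpenCV has them; the pictures are not rectified), "pose" (4x4, takes a point from camera to world coordinates). Camera axes: x right, y down, z forward; pixel columns grow to the right and rows downward; lengths in m; the calibration is good to about 2 mm. A picture is of the moment at which its call begins: read the wrist's pose just before it. camera_info takes no time and is no camera call; for the wrist camera it gives the pose at the moment of the call.
- manip.hand_in(): hands the job in, once; it reports no verdict.
Trained networks look in the newest picture that a camera, given by its name, has taken for a name from the list of things; names that differ only in an ending like _2 or _b are one class to them, and where a whole thing is asked for, a point or a joint stands for the part that bears it (a point fixed in the world has none). Each returns a list of dicts, best first, with "confidence" (0 to 1); they miss things now and then, are a little off and sometimes report something else, mostly with a low value. They report only what shows in the picture. A call takes as long as a camera call. They do not tell look-alikes from the thing itself.
- manip.regions_of(query, camera): "mask" (480x640 bool, what is visible of it) and "rect" ([left, top, right, bottom] in pixels, round what is visible of it).
- manip.pinpoint(query, camera): "pixel" ([row, column] in pixels: a listed point, or the origin of a listed thing).
The state is a dict: "clock": time; "joint_pos": joint angles; "joint_velocities": joint speeds; "tau": joint torques, N m; "position": TCP position; "ee_rot": TCP orientation; "ft_force": force on the tool from outside, world axes, zero at the start; "torque": the same for the moment, N m; "grip_width": opening from 0.0 (shut) to 1.0 (fully open).
Only numpy, scipy, OpenCV 4.12 (cv2) and the standard library are available. Lean on these libraries where they do the work, as an engineer would, in place of code of your own. Each camera call takes 0.05 s, during which the arm holds its last target.

## Working session

There is one attempt and no reset: what is moved stays moved. The work goes in short steps, Python scripts to look and compute and a tool call to move; the robot and the scene stay as the last step left them, time stands still between calls to the robot, and variables do not carry over. Pictures are saved under pics/ and viewed, and the job is handed in when it is done.

Besides the shell and the picture viewer there is one more tool, called after ">>>" as a command line: name --argument value ..., lists and objects as JSON in quotes. arm_command: Moves the arm, as the interface text tells. Its arguments: {"type":"object","properties":{"moves":{"type":"array","items":{"type":"array","items":{"type":"array","items":{"type":"number"}}}},"force":{"type":"number"}},"required":["moves"]}

```bash
mkdir -p pics; cat > h.py <<'E'
import numpy as np, cv2
from workcell import manip
def K(n):
    i=manip.camera_info(n); f=240/np.tan(np.radians(i["vfov"])/2)
    return np.array([[f,0,i["cx"]],[0,f,i["cy"]],[0,0,1]]),np.array(i["dist_coeffs"],float),np.array(i["pose"])
def ray(n,rc,pose=None):
    k,d,p=K(n)
    if pose is not None:p=pose
    u=cv2.undistortPoints(np.array([[[rc[1],rc[0]]]],float),k,d)[0,0]
    v=p[:3,:3]@np.array([u[0],u[1],1]);return p[:3,3],v/np.linalg.norm(v)
def atz(n,rc,z,pose=None):
    o,v=ray(n,rc,pose);return o+v*(z-o[2])/v[2]
def tri(rs):
    A=np.zeros((3,3));b=np.zeros(3)
    for o,v in rs:
        P=np.eye(3)-np.outer(v,v);A+=P;b+=P@o
    x=np.linalg.solve(A,b);return x,[np.linalg.norm((np.eye(3)-np.outer(v,v))@(x-o)) for o,v in rs]
def proj(n,X,pose=None):
    k,d,p=K(n)
    if pose is not None:p=pose
    R=p[:3,:3].T;q,_=cv2.projectPoints(np.atleast_2d(X).astype(float),cv2.Rodrigues(R)[0],-R@p[:3,3],k,d)
    return q[:,0]
def snap(n,f):
    im=manip.camera(n);cv2.imwrite("pics/"+f,im[:,:,::-1]);return im
E
python3 - <<'E'
from h import *
o=manip.get_obs();print({k:np.round(v,3).tolist() for k,v in o.items()})
for n in("scene","top","wrist"):
    print(n,np.round(K(n)[2],3).tolist(),K(n)[0][0,0]);snap(n,n+"1.png")
for n in("scene","top"):
    for q in("board_center","short_board_center","flat_end","flat_middle","pot","jar"):
        r=manip.pinpoint(q,n);print(n,q,[(np.round(x["pixel"],1).tolist(),round(x["confidence"],2)) for x in r[:4]])
E
```

```text
{'clock': 0.0, 'joint_pos': [-1.227, 0.333, -0.065, 1.461, 0.022, 1.35, -0.089], 'joint_velocities': [0.0, 0.001, 0.001, -0.001, -0.002, 0.0, 0.001], 'tau': [-0.0, -62.545, 0.049, -39.162, 0.016, 0.01, -0.0], 'position': [0.224, 0.583, 0.303], 'ee_rot': [0.128, 0.695, -0.129, 0.695], 'ft_force': [0.122, 0.177, 1.093], 'torque': [0.029, 0.016, -0.037], 'grip_width': 1.0}
scene [[0.337, 0.78, -0.528, 1.186], [0.941, -0.276, 0.194, -0.27], [0.006, -0.562, -0.827, 1.177], [0.0, 0.0, 0.0, 1.0]] 521.1967721503829
top [[-0.029, -0.992, 0.12, 0.358], [-1.0, 0.028, -0.01, 0.001], [0.007, -0.121, -0.993, 1.064], [0.0, 0.0, 0.0, 1.0]] 475.1724851668875
wrist [[0.359, 0.898, 0.256, 0.158], [0.933, -0.345, -0.1, 0.607], [-0.001, 0.275, -0.962, 0.372], [0.0, 0.0, 0.0, 1.0]] 400.92602885930415
scene board_center [([221.3, 191.1], 0.71), ([224.8, 291.0], 0.68), ([268.5, 220.3], 0.65)]
scene short_board_center [([217.8, 424.6], 0.67)]
scene flat_end [([271.4, 217.5], 0.18)]
scene flat_middle [([344.0, 346.3], 0.97)]
scene pot [([264.6, 486.2], 0.7)]
scene jar [([357.5, 191.9], 0.91)]
top board_center [([349.1, 465.0], 0.83), ([295.7, 342.8], 0.78), ([265.9, 448.9], 0.76)]
top short_board_center [([264.9, 175.2], 0.62)]
top flat_end []
top flat_middle []
top pot [([182.6, 139.6], 0.91)]
top jar [([174.5, 488.6], 0.79)]
```

View pics/scene1.png

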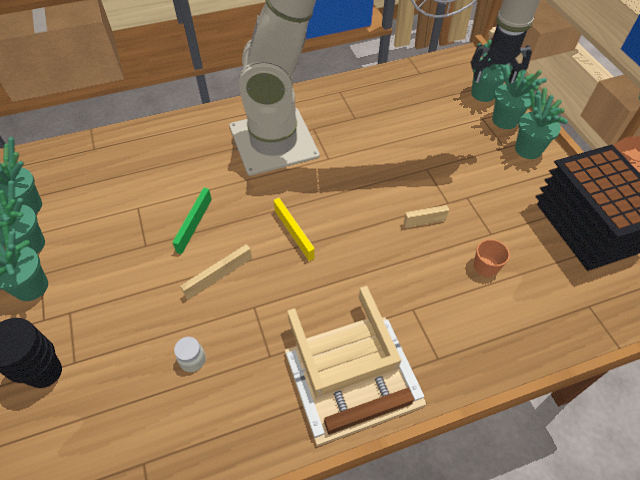

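View pics/top1.png

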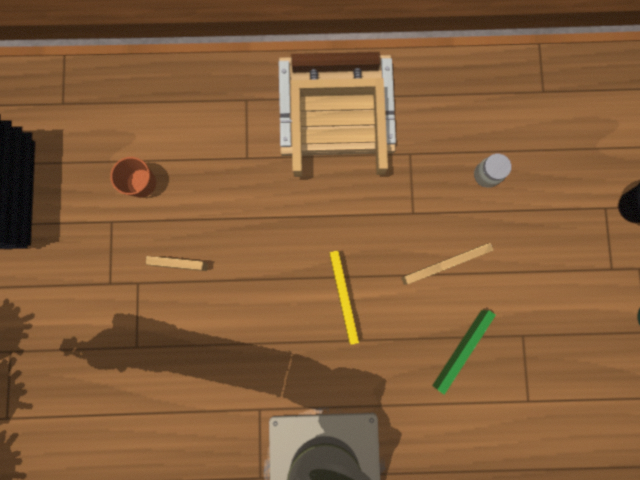

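View pics/wrist1.png

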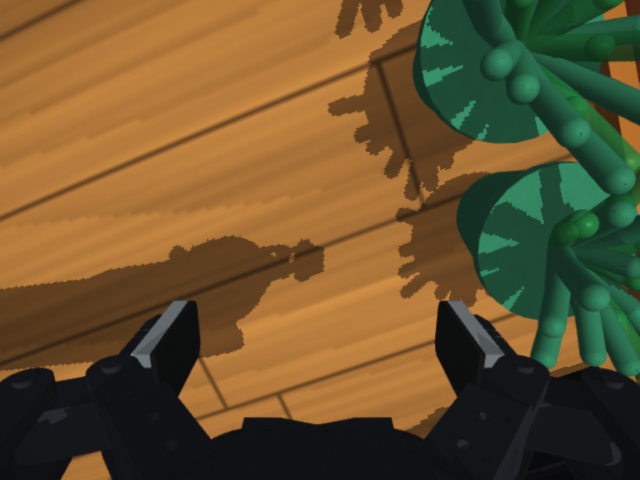

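The top view shows the long pale board at (row 264, col 448), with green and yellow decoys at (350,465) and (297,344). The short board is at (265,175), the pot at (178,132), and the jar at (170,493). The flat's open end faces the robot, with side-board ends near (172,297) and (170,383).

```bash
python3 - <<'E'
from h import *
for n in("scene","top"):
    im=cv2.imread(f"pics/{n}1.png")
    r=(slice(235,305),slice(170,260)) if n=="scene" else (slice(235,295),slice(395,500))
    cv2.imwrite(f"pics/{n}_b.png",cv2.resize(im[r],None,fx=7,fy=7,interpolation=cv2.INTER_CUBIC))
    r=(slice(280,400),slice(275,415)) if n=="scene" else (slice(45,185),slice(270,405))
    cv2.imwrite(f"pics/{n}_f.png",cv2.resize(im[r],None,fx=4,fy=4,interpolation=cv2.INTER_CUBIC))
# box fit
from scipy.optimize import minimize
ms={}
for n,c in(("scene",(270,218)),("top",(264,449))):
    manip.camera(n)
    for x in manip.regions_of("board_center",n):
        l,t,r,b=x["rect"]
        print(n,np.round(x["rect"]),round(x["confidence"],2))
        if l<c[1]<r and t<c[0]<b: ms.setdefault(n,x["mask"])
np.savez("bm.npz",**ms)
def box(p,z=0.0,L=.2):
    x,y,a=p;R=np.array([[np.cos(a),-np.sin(a)],[np.sin(a),np.cos(a)]])
    return np.array([[*(R@[sx*.009,sy*L/2]+[x,y]),z+h] for sx in(-1,1) for sy in(-1,1) for h in(0,.05)])
def cost(p,names=("scene","top")):
    c=0
    for n in names:
        m=np.zeros((480,640),np.uint8)
        h=cv2.convexHull((proj(n,box(p[:3],p[3] if len(p)>3 else 0))).astype(np.float32))
        big=np.zeros((480*4,640*4),np.uint8);cv2.fillConvexPoly(big,np.round((h+.5)*4*16-.5).astype(np.int32),255,shift=4)
        m=cv2.resize(big,(640,480),interpolation=cv2.INTER_AREA)/255.
        c+=np.abs(m-ms[n]).sum()/ms[n].sum()
    return c
x0=atz("top",(264,448),.05);print(x0)
for a0 in(0.2,-0.4):
  for nm in(("scene","top"),("top",),("scene",)):
    s=np.array([[x0[0],x0[1],a0]]*4)+np.vstack([np.zeros(3),np.diag([.01,.01,.15])])
    q=minimize(cost,s[0],args=(nm,),method="Nelder-Mead",options=dict(initial_simplex=s,maxiter=400));print(nm,np.round(q.x,4),q.fun)
s0=q.x
E
```

```text
scene [170. 190. 211. 256.] 0.91
scene [180. 243. 253. 298.] 0.86
scene [273. 195. 316. 259.] 0.7
top [405. 245. 493. 285.] 0.93
top [431. 311. 499. 395.] 0.86
top [329. 250. 356. 344.] 0.58
[ 0.42685096 -0.27576675  0.05      ]
('scene', 'top') [ 0.4297 -0.2788  0.3449] 0.16358315909961346
('top',) [ 0.43   -0.2789  0.3447] 0.08559773791313215
('scene',) [ 0.4282 -0.2788  0.3385] 0.05330901836092147
('scene', 'top') [ 0.4241 -0.2634  0.3517] 0.4539545214064834
('top',) [ 0.425  -0.2649  0.3424] 0.20755574097251195
('scene',) [ 0.4281 -0.2782  0.3376] 0.054266030736618974
```

```bash
python3 - <<'E'
import cv2,numpy as np
a=[cv2.imread(f"pics/{n}_f.png") for n in("scene","top")]
for i,n in enumerate(("scene","top")):print(a[i].shape)
E
```

```text
(480, 560, 3)
(560, 540, 3)
```

View pics/top_f.png

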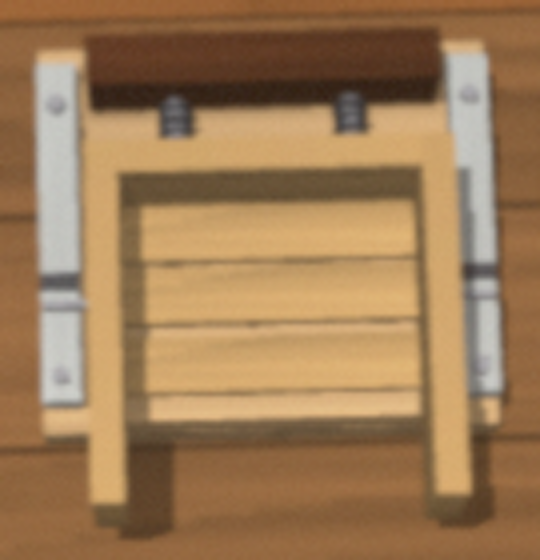

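View pics/scene_f.png

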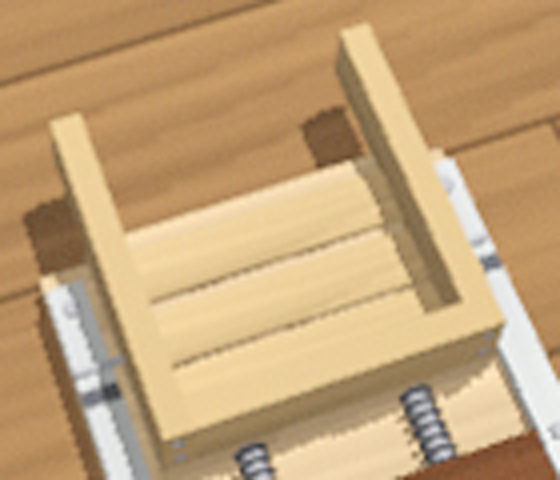

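```bash
cat > fl.py <<'E'
from h import *
from scipy.optimize import least_squares
# model pts in flat_end frame at top z: y left
M=np.array([[0,.1],[0,-.1],[.2,.1],[.2,-.1],[0,.082],[0,-.082]])
top=np.array([[90,506],[471,494],[85,139],[455,133],[127,506],[434,496]],float)
sc=np.array([[371,24],[50,122],[503,323],[163,441],[340,32],[83,114]],float)
P={"top":(top+.5)/4-.5+[270,45],"scene":(sc+.5)/4-.5+[275,280]}
def X(p):
    R=np.array([[np.cos(p[2]),-np.sin(p[2])],[np.sin(p[2]),np.cos(p[2])]])
    return np.c_[M@R.T+p[:2],np.full(len(M),p[3])]
for nm in(("top","scene"),("top",),("scene",)):
    q=least_squares(lambda p:np.concatenate([(proj(n,X(p))-P[n]).ravel() for n in nm]),[.62,0,0,.09])
    print(nm,np.round(q.x,4),np.round(q.fun.reshape(-1,2),1).tolist())
for i in range(6):
    x,e=tri([ray(n,P[n][i][::-1]) for n in P]);print(np.round(x,4),np.round(e,4))
E
python3 fl.py
```

```text
('top', 'scene') [ 0.6303 -0.0487 -0.0046  0.0873] [[-0.1, -0.7], [-0.6, 0.2], [-0.4, 0.5], [-0.2, 0.1], [-0.8, -0.9], [0.2, -0.1], [-1.0, 0.2], [-0.1, 0.2], [0.4, -0.2], [-0.3, -0.3], [-0.2, 0.3], [-1.0, -0.1]]
('top',) [ 0.6292 -0.0494 -0.0022  0.0897] [[0.2, -0.4], [-0.0, 0.3], [-0.4, 0.6], [0.1, 0.0], [-0.5, -0.6], [0.7, 0.0]]
('scene',) [ 0.6306 -0.0477 -0.0077  0.0874] [[-0.5, 0.3], [0.3, 0.0], [0.7, -0.0], [-0.2, -0.4], [0.3, 0.4], [-0.6, -0.2]]
[0.6302 0.0527 0.0861] [0.0015 0.0015]
[ 0.6301 -0.1491  0.0889] [0.0006 0.0006]
[0.8314 0.0493 0.0884] [0.0002 0.0002]
[ 0.8305 -0.1496  0.0871] [0.0005 0.0005]
[0.6294 0.033  0.0867] [0.0014 0.0014]
[ 0.6303 -0.1294  0.0867] [0.001 0.001]
```

```bash
cat > d.py <<'E'
from h import *
from scipy.spatial.transform import Rotation as Ro
import sys
o=manip.get_obs();R=Ro.from_quat(o["ee_rot"]).as_matrix();p=np.array(o["position"])
print("t",round(o["clock"],2),"pos",np.round(p,4),"F",np.round(o["ft_force"],1),"M",np.round(o["torque"],2),"w",round(float(o["grip_width"]),3))
print("tool axes (cols)\n",np.round(R,3),"yaw_y deg",np.degrees(np.arctan2(R[1,1],R[0,1])),"j",np.round(o["joint_pos"],2))
if len(sys.argv)>3:
    t=np.array(list(map(float,sys.argv[1:4])));print("delta units in tool axes",np.round(R.T@(t-p)/.025,3),"world",np.round(t-p,4))
E
python3 d.py .43 -.279 .2
```

```text
t 0.95 pos [0.2241 0.5835 0.3039] F [-1.4 -0.1  0.1] M [ 0.05  0.02 -0.02] w 1.004
tool axes (cols)
 [[-0.     0.359  0.933]
 [ 0.     0.933 -0.359]
 [-1.     0.    -0.   ]] yaw_y deg 68.98614597740423 j [-1.23  0.33 -0.06  1.46  0.02  1.35 -0.09]
delta units in tool axes [  4.154 -29.251  20.059] world [ 0.2059 -0.8625 -0.1039]
```

>>> arm_command --moves '[[[0,0,-0.75,0.9,0],[0,0,-0.75,0.9,0],[0,0,-0.75,0.9,0],[0,0,-0.75,0.9,0],[0,0,-0.75,0.9,0],[0,0,-0.75,0.9,0],[0,0,-0.75,0.9,0],[0,0,-0.75,0.9,0],[0,0,-0.75,0.9,0],[0,0,-0.75,0.9,0],[0,0,-0.75,0.9,0],[0,0,-0.75,0.9,0]]]'

```text
clock: 1.95
position: [0.396, 0.2752, 0.3041]
ee_rot: [0.129, 0.695, -0.129, 0.695]
ft_force: [0.9, -0.5, -0.3]
grip_width: 1.0
```

>>> arm_command --moves '[[[0,0,-0.85,0.6,0],[0,0,-0.85,0.6,0],[0,0,-0.85,0.6,0],[0,0,-0.85,0.6,0],[0,0,-0.85,0.6,0],[0,0,-0.85,0.6,0],[0,0,-0.85,0.6,0],[0,0,-0.85,0.6,0],[0,0,-0.85,0.6,0],[0,0,-0.85,0.6,0],[0,0,-0.85,0.6,0],[0,0,-0.85,0.6,0]]]'

```text
clock: 2.95
position: [0.4722, -0.0273, 0.3041]
ee_rot: [0.129, 0.695, -0.129, 0.695]
ft_force: [0.3, -0.4, 0.2]
grip_width: 1.004
```

>>> arm_command --moves '[[[0,0,0,0,7],[0,0,0,0,7],[0,0,0,0,7],[0,0,0,0,7],[0,0,0,0,7],[0,0,0,0,7],[0,0,0,0,7],[0,0,0,0,0],[0,0,0,0,0]]]'

```text
clock: 3.7
position: [0.4721, -0.026, 0.304]
ee_rot: [0.405, 0.58, -0.404, 0.58]
ft_force: [0.0, 0.4, 0.7]
grip_width: 1.001
```

```bash
python3 d.py .43 -.279 .2
```

```text
t 3.7 pos [ 0.4721 -0.026   0.304 ] F [0.  0.4 0.7] M [0.   0.02 0.01] w 1.001
tool axes (cols)
 [[ 0.     0.938  0.345]
 [ 0.     0.345 -0.938]
 [-1.     0.    -0.   ]] yaw_y deg 20.205573246102006 j [-0.54 -0.03  0.49  1.87  0.01  1.3   0.3 ]
delta units in tool axes [ 4.157 -5.076  8.916] world [-0.0421 -0.253  -0.104 ]
```

>>> arm_command --moves '[[[0,0.2,-0.5,0.9,0],[0,0.2,-0.5,0.9,0],[0,0.2,-0.5,0.9,0],[0,0.2,-0.5,0.9,0],[0,0.2,-0.5,0.9,0],[0,0.2,-0.5,0.9,0],[0,0.2,-0.5,0.9,0],[0,0.2,-0.5,0.9,0],[0,0.2,-0.5,0.9,0],[0,0,-0.5,0.8,0.5],[0,0,0,0,0]]]'

```text
clock: 4.62
position: [0.4287, -0.2822, 0.2589]
ee_rot: [0.408, 0.577, -0.409, 0.577]
ft_force: [-0.2, 0.6, 1.0]
grip_width: 1.001
```

```bash
python3 d.py .43 -.279 .082; python3 -c "
from h import *
snap('wrist','w2.png')
for h in(0,.05):
  a=.344
  print(np.round(proj('wrist',[[.4295+x*np.cos(a)-y*np.sin(a),-.2788+x*np.sin(a)+y*np.cos(a),h] for x in(-.009,.009) for y in(-.1,.1)])).tolist())
"
```

```text
t 4.62 pos [ 0.4287 -0.2822  0.2589] F [-0.2  0.6  1. ] M [-0.01  0.04 -0.02] w 1.001
tool axes (cols)
 [[-0.     0.943  0.332]
 [-0.002  0.332 -0.943]
 [-1.    -0.001  0.002]] yaw_y deg 19.401073008007604 j [-0.23  0.13  0.79  1.85 -0.09  1.2   0.92]
delta units in tool axes [ 7.077  0.1   -0.117] world [ 0.0013  0.0032 -0.1769]
[[310.0, 315.0], [308.0, 78.0], [330.0, 315.0], [332.0, 78.0]]
[[309.0, 344.0], [306.0, 70.0], [332.0, 344.0], [334.0, 70.0]]
```

View pics/w2.png

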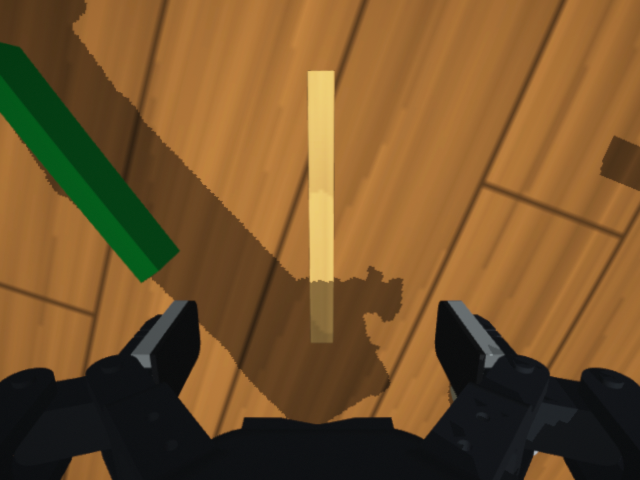

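The wrist view shows the board's top face with corners at (343,310), (343,333), (70,308) and (70,334). That is within 2 px of where the fit projects them, so position and height are confirmed. I'll descend.

>>> arm_command --moves '[[[0,0.75,0.1,-0.1,0],[0,0.75,0,0,0],[0,0.75,0,0,0],[0,0.75,0,0,0],[0,0.75,0,0,0],[0,0.75,0,0,0],[0,0.75,0,0,0],[0,0.75,0,0,0],[0,0.6,0,0,0],[0,0.4,0,0,0],[0,0,0,0,0],[0,0,0,0,0]]]'

```text
clock: 5.67
position: [0.4324, -0.2743, 0.084]
ee_rot: [0.408, 0.578, -0.408, 0.578]
ft_force: [-0.3, 1.5, 0.2]
grip_width: 1.0
```

```bash
python3 d.py .4295 -.2788 .081
```

```text
t 5.67 pos [ 0.4324 -0.2743  0.084 ] F [-0.3  1.5  0.2] M [ 0.02  0.01 -0.02] w 1.0
tool axes (cols)
 [[-0.     0.942  0.335]
 [ 0.     0.335 -0.942]
 [-1.    -0.    -0.   ]] yaw_y deg 19.591072385946187 j [-0.12  0.4   0.69  2.   -0.34  0.85  1.1 ]
delta units in tool axes [ 0.12  -0.168  0.133] world [-0.0029 -0.0045 -0.003 ]
```

>>> arm_command --moves '[[[0,0.1,-0.17,0.13,0],[0,0,0,0,0],[0.3,0,0,0,0],[0.5,0,0,0,0],[0.7,0,0,0,0],[1,0,0,0,0],[1,0,0,0,0],[1,0,0,0,0],[1,0,0,0,0],[1,0,0,0,0],[1,0,0,0,0],[1,0,0,0,0]]]' --force 60

```text
clock: 6.67
position: [0.4294, -0.2791, 0.0816]
ee_rot: [0.408, 0.577, -0.408, 0.577]
ft_force: [-1.4, 1.2, 5.4]
grip_width: 0.202
```

```bash
python3 d.py .4295 -.2788 .081; python3 -c "
from h import *
snap('wrist','w3.png')"
```

```text
t 6.67 pos [ 0.4294 -0.2791  0.0816] F [-1.4  1.2  5.4] M [ 0.22  0.16 -0.05] w 0.202
tool axes (cols)
 [[ 0.     0.943  0.334]
 [ 0.     0.334 -0.943]
 [-1.     0.     0.   ]] yaw_y deg 19.48960928801939 j [-0.11  0.41  0.69  2.   -0.34  0.85  1.11]
delta units in tool axes [ 0.022  0.009 -0.012] world [ 0.0001  0.0003 -0.0006]
```

View pics/w3.png

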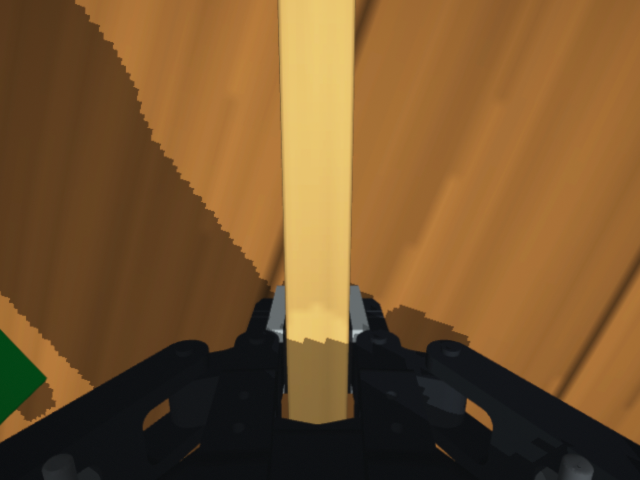

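The wrist view shows the board clamped between both pads, at columns 285–350, and the opening reads 17 mm. I'll lift and carry it.

>>> arm_command --moves '[[[1,-0.2,0,0,0],[1,-0.5,0,0,0],[1,-0.7,0,0,0],[1,-0.7,0,0,0],[1,-0.7,0,0,0],[1,-0.6,0,0,0],[1,-0.4,0,0,0],[1,-0.2,0,0,0],[1,0,0,0,0],[1,0,0,0,0]]]'

```text
clock: 7.55
position: [0.4291, -0.2789, 0.1811]
ee_rot: [0.408, 0.578, -0.408, 0.577]
ft_force: [-0.3, 0.3, -2.1]
grip_width: 0.207
```

```bash
python3 d.py .55 -.0487 .18; python3 -c "
from h import *
snap('wrist','w4.png')"
```

```text
t 7.55 pos [ 0.4291 -0.2789  0.1811] F [-0.3  0.3 -2.1] M [ 0.02 -0.01  0.  ] w 0.207
tool axes (cols)
 [[-0.     0.943  0.334]
 [ 0.     0.334 -0.943]
 [-1.    -0.    -0.   ]] yaw_y deg 19.495345849718376 j [-0.2   0.23  0.77  1.94 -0.19  1.04  1.  ]
delta units in tool axes [ 0.047  7.631 -7.065] world [ 0.1209  0.2302 -0.0011]
```

View pics/w4.png

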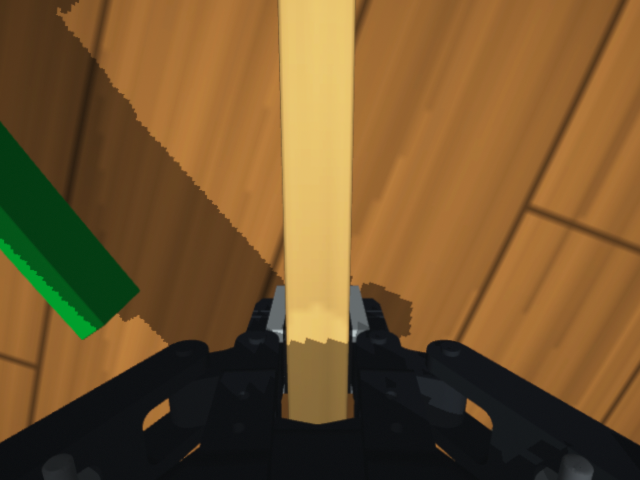

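The board was lifted without slipping; it sits at the same pixels as before. Now I'll carry it over and square it up.

>>> arm_command --moves '[[[1,0,0.3,-0.3,0],[1,0,0.65,-0.6,0],[1,0,0.75,-0.7,0],[1,0,0.75,-0.7,0],[1,0,0.75,-0.7,0],[1,0,0.75,-0.7,0],[1,0,0.75,-0.7,0],[1,0,0.75,-0.7,0],[1,0,0.75,-0.7,0],[1,0,0.75,-0.7,0],[1,0,0.45,-0.4,0],[1,0,0.23,-0.17,0]]]'

```text
clock: 8.6
position: [0.5507, -0.0458, 0.1806]
ee_rot: [0.407, 0.579, -0.407, 0.578]
ft_force: [-0.9, -0.5, -2.7]
grip_width: 0.201
```

>>> arm_command --moves '[[[1,0,0,0,3.3],[1,0,0,0,5],[1,0,0,0,5],[1,0,0,0,4],[1,0,0,0,2.4],[1,0,0,0,0],[1,0,0,0,0]]]'

```text
clock: 9.18
position: [0.5497, -0.0497, 0.1811]
ee_rot: [-0.501, -0.499, 0.501, -0.499]
ft_force: [0.2, 0.7, -1.6]
grip_width: 0.203
```

```bash
python3 d.py .57 -.0487 .1216; python3 -c "
from h import *
snap('top','t5.png');snap('scene','s5.png');snap('wrist','w5.png')
for n,r in(('t',(slice(50,250),slice(240,440))),('s',(slice(240,400),slice(230,430)))):
    im=cv2.imread(f'pics/{n}5.png');cv2.imwrite(f'pics/{n}5c.png',cv2.resize(im[r],None,fx=3,fy=3,interpolation=2))
"
```

```text
t 9.18 pos [ 0.5497 -0.0497  0.1811] F [ 0.2  0.7 -1.6] M [-0.04 -0.02 -0.02] w 0.203
tool axes (cols)
 [[-0.001  1.    -0.003]
 [-0.    -0.003 -1.   ]
 [-1.    -0.001  0.   ]] yaw_y deg -0.19060001643115618 j [-0.57  0.32  0.68  1.83 -0.23  1.07  0.19]
delta units in tool axes [ 2.381  0.812 -0.042] world [ 0.0203  0.001  -0.0595]
```

View pics/t5c.png

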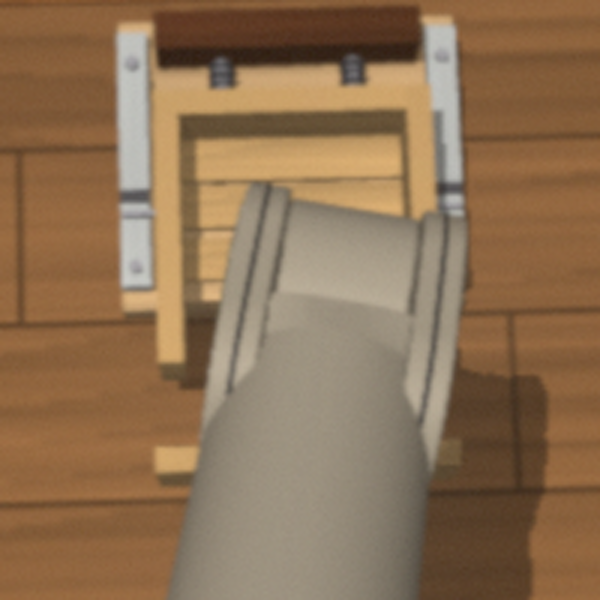

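View pics/s5c.png

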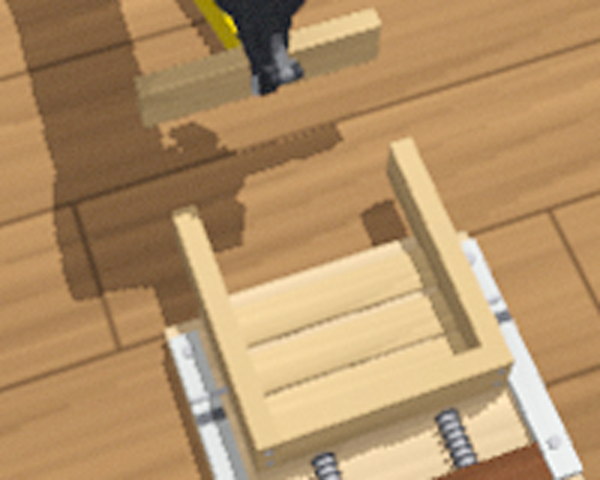

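View pics/w5.png

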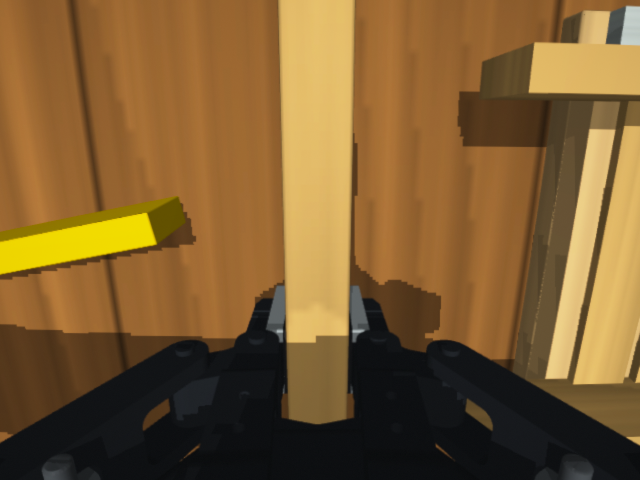

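The board is held just short of the flat's open end, and the arm partly hides the flat from the top camera. In the wrist view the right side board's end shows top corners near (row 42, col 534) and (row 96, col 528). I'll check those against the flat fit.

```bash
python3 -c "
from h import *
c=np.array([.6303,-.0487]);a=-.0046
R=np.array([[np.cos(a),-np.sin(a)],[np.sin(a),np.cos(a)]])
print(np.round(proj('wrist',[[*(R@[0,y]+c),z] for y in(-.1,-.082) for z in (.09,.04)]),1).tolist())
im=cv2.imread('pics/w5.png');cv2.imwrite('pics/w5c.png',cv2.resize(im[20:140,460:640],None,fx=4,fy=4,interpolation=2))
"
```

```text
[[478.0, 465.9], [448.0, 401.2], [482.6, 437.5], [450.9, 376.5]]
```

View pics/w5c.png

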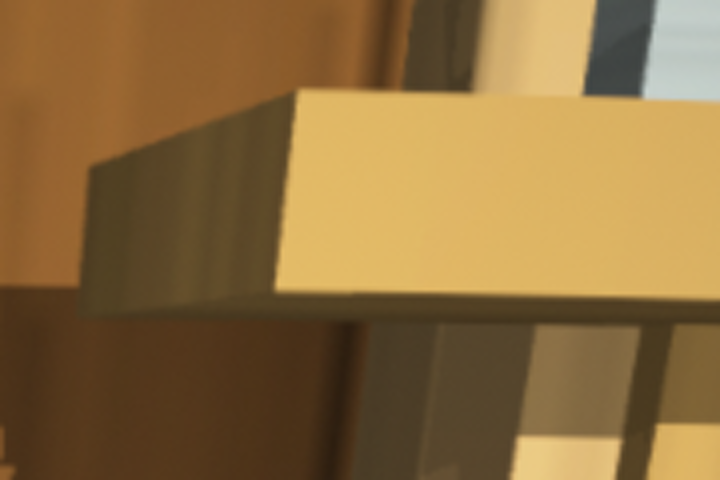

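```bash
python3 -c "
from h import *
from scipy.optimize import least_squares
c=np.array([.6303,-.0487]);a=-.0046
R=np.array([[np.cos(a),-np.sin(a)],[np.sin(a),np.cos(a)]])
L=[(0,y,z) for y in(.1,.082) for z in (.025,-.025)]
f=lambda p:np.array([[*(R@[0,y]+p[:2]),p[2]+z] for x,y,z in L])
print(np.round(proj('wrist',f([*c,.065])),1).tolist())
ob=(np.array([[297,90],[91,167],[275,292],[81,316]])+.5)/4-.5+[460,20];print(ob)
q=least_squares(lambda p:(proj('wrist',f(p))-ob).ravel(),[*c,.065]);print(np.round(q.x,4),np.round(q.fun,1))
# board held: predicted top face corners
P=K('wrist')[2]
print(np.round(proj('wrist',[[.5497+s*.009,-.0497+y,.1811-.0566+.025] for s in(-1,1) for y in(-.03,0,.03)]),1).tolist())
"
```

```text
[[538.7, 32.4], [484.8, 53.9], [532.6, 83.4], [481.2, 92.4]]
[[533.875  42.125]
 [482.375  61.375]
 [528.375  92.625]
 [479.875  98.625]]
[ 0.6311 -0.0516  0.061 ] [ 0.4  0.5  0.2 -0.1  0.  -0.6 -0.8  0.2]
[[293.0, 451.2], [290.7, 368.5], [288.2, 271.4], [350.7, 450.9], [353.0, 368.2], [355.5, 271.1]]
```

>>> arm_command --moves '[[[1,0.2,0.2,0,0],[1,0.4,0.4,0,0],[1,0.6,0.4,0,0],[1,0.6,0.4,0,0],[1,0.4,0.4,0,0],[1,0.18,0.3,0,0],[1,0,0.2,0,0],[1,0,0.1,0,0],[1,0,0,0,0],[1,0,0,0,0]]]'

```text
clock: 10.17
position: [0.6103, -0.0492, 0.1226]
ee_rot: [0.501, 0.499, -0.501, 0.499]
ft_force: [-0.4, 0.1, -1.6]
grip_width: 0.204
```

```bash
python3 d.py .57 -.0487 .1216; python3 -c "
from h import *
snap('top','t6.png');snap('scene','s6.png');snap('wrist','w6.png')
for n,r in(('t',(slice(140,220),slice(270,410))),('s',(slice(260,350),slice(270,390)))):
    im=cv2.imread(f'pics/{n}6.png');cv2.imwrite(f'pics/{n}6c.png',cv2.resize(im[r],None,fx=5,fy=5,interpolation=2))
"
```

```text
t 10.17 pos [ 0.6103 -0.0492  0.1226] F [-0.4  0.1 -1.6] M [ 0.01 -0.05  0.  ] w 0.204
tool axes (cols)
 [[ 0.001  1.    -0.004]
 [ 0.    -0.004 -1.   ]
 [-1.     0.001 -0.   ]] yaw_y deg -0.21954816999902854 j [-0.48  0.53  0.62  1.71 -0.35  1.01  0.27]
delta units in tool axes [ 0.037 -1.611 -0.015] world [-0.0403  0.0005 -0.001 ]
```

View pics/t6c.png

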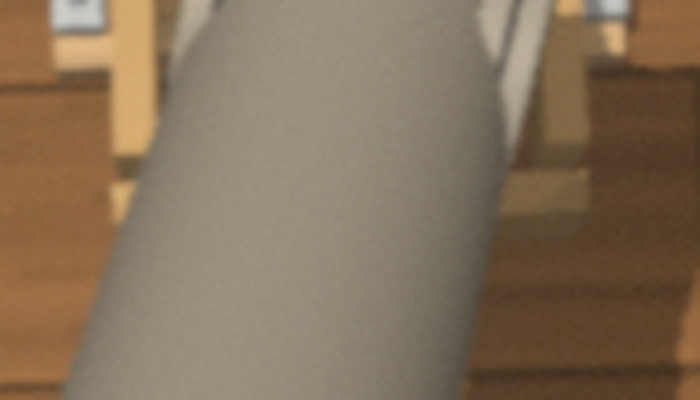

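View pics/s6c.png

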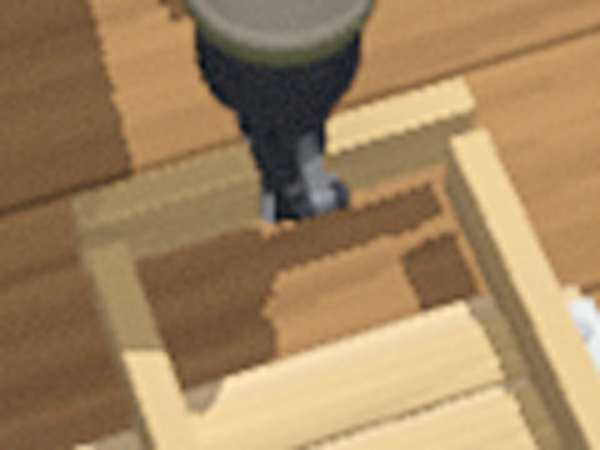

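View pics/w6.png

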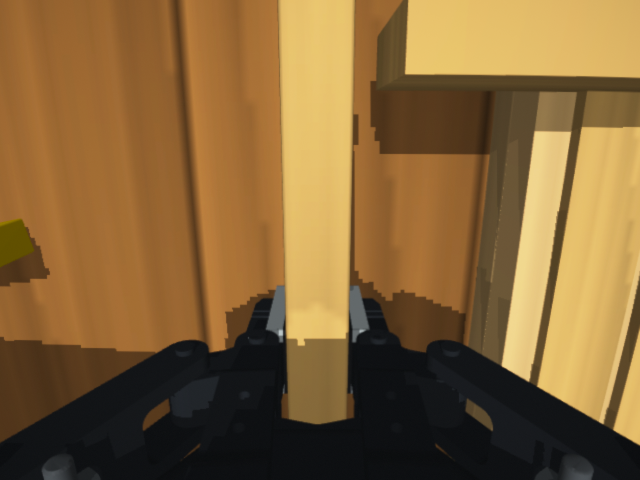

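```bash
python3 -c "
from h import *
s=cv2.imread('pics/s6.png');t=cv2.imread('pics/t6.png')
f=lambda im,r0,c0:cv2.resize(im[r0:r0+27,c0:c0+36],None,fx=11,fy=11,interpolation=2)
cv2.imwrite('pics/z6.png',np.vstack([np.hstack([f(s,270,345),f(s,296,280)]),np.hstack([f(t,163,285),f(t,163,360)])]))
"
```

```text
(no output)
```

View pics/z6.png

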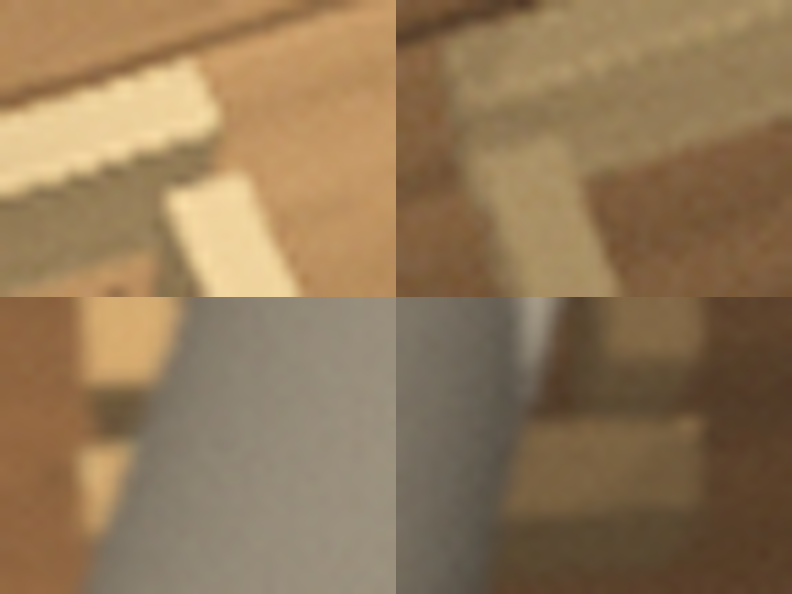

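```bash
cat > rel.py <<'E'
from h import *
from scipy.optimize import least_squares
def rel(dS_l,dS_r,rows,cols):
    # pixel diffs board far corner - flat near outer corner; unknown: dx,dy,dz,yaw
    f=np.array([.6303,-.0487,.0873]);a=-.0046
    def pts(p):
        d,y,z,w=p;o=[]
        F=[];B=[]
        for s in(.1,-.1):
            F.append([f[0]-np.sin(a)*s,f[1]+s,f[2]]);B.append([f[0]+d-np.sin(a+w)*s,f[1]+y+s,f[2]+z])
        return np.array(F),np.array(B)
    def res(p):
        F,B=pts(p);s=proj('scene',B)-proj('scene',F);t=proj('top',B)-proj('top',F)
        return np.concatenate([s[0]-dS_l,s[1]-dS_r,t[:,1]-rows,t[:,0]-cols])
    q=least_squares(res,[-.01,0,0,0]);print(np.round(q.x,4),np.round(q.fun,2))
E
python3 -c "
from rel import *
rel([364.3-367.0,280.9-285.4],[285.1-286.8,304.9-308.9],[5.4,5.4],[-.1,0])"
```

```text
[-0.012  -0.0002  0.0004  0.0051] [ 0.66  0.2   0.13 -0.19  0.36 -0.13  0.3   0.35]
```

The zoom shows the board and flat corners lined up: dy is about -0.2 mm, dz +0.4 mm, and the gap about 11–12 mm. Next I'll approach slowly.

>>> arm_command --moves '[[[1,0.03,0.1,0,0],[1,0,0.1,0,0],[1,0,0.1,0,0],[1,0,0.1,0,0],[1,0,0.1,0,0],[1,0,0.1,0,0],[1,0,0.1,0,0],[1,0,0.05,0,0],[1,0,0,0,0],[1,0,0,0,0],[1,0,0,0,0]]]'

```text
clock: 11.23
position: [0.6286, -0.0491, 0.121]
ee_rot: [-0.501, -0.499, 0.501, -0.499]
ft_force: [-4.9, 0.0, -0.0]
grip_width: 0.206
```

```bash
python3 d.py .6355 -.0495 .122
```

```text
t 11.23 pos [ 0.6286 -0.0491  0.121 ] F [-4.9  0.  -0. ] M [0.14 0.75 0.1 ] w 0.206
tool axes (cols)
 [[-0.001  1.    -0.004]
 [ 0.    -0.004 -1.   ]
 [-1.    -0.001 -0.   ]] yaw_y deg -0.21356946192424942 j [-0.46  0.57  0.61  1.66 -0.37  1.03  0.27]
delta units in tool axes [-0.041  0.278  0.015] world [ 0.0069 -0.0004  0.001 ]
```

>>> arm_command --moves '[[[1,0,0.05,0,0],[1,0,0.05,0,0],[1,0,0.05,0,0],[1,0,0.05,0,0],[1,0,0.05,0,0],[1,0,0.03,0,0],[1,0,0,0,0],[1,0,0,0,0],[1,0,0,0,0],[1,0,0,0,0]]]'

```text
clock: 12.07
position: [0.635, -0.0491, 0.121]
ee_rot: [-0.501, -0.5, 0.501, -0.498]
ft_force: [-8.0, 0.2, 3.0]
grip_width: 0.204
```

```bash
python3 d.py .6355 -.0495 .122; python3 -c "
from h import *
snap('top','t7.png');snap('scene','s7.png')
s=cv2.imread('pics/s7.png');t=cv2.imread('pics/t7.png')
f=lambda im,r0,c0:cv2.resize(im[r0:r0+27,c0:c0+36],None,fx=11,fy=11,interpolation=2)
cv2.imwrite('pics/z7.png',np.vstack([np.hstack([f(s,276,348),f(s,300,280)]),np.hstack([f(t,156,285),f(t,156,360)])]))
cv2.imwrite('pics/s7c.png',cv2.resize(s[275:405,275:425],None,fx=4.5,fy=4.5,interpolation=2))
f=lambda im,r0,c0:cv2.resize(im[r0:r0+45,c0:c0+36],None,fx=10,fy=10,interpolation=2)
cv2.imwrite('pics/p7.png',np.hstack([f(t,95,270),f(t,95,370)]))
"
python3 d.py
```

```text
t 12.07 pos [ 0.635  -0.0491  0.121 ] F [-8.   0.2  3. ] M [0.16 1.49 0.2 ] w 0.204
tool axes (cols)
 [[-0.002  1.    -0.004]
 [ 0.001 -0.004 -1.   ]
 [-1.    -0.002 -0.001]] yaw_y deg -0.21986374363685948 j [-0.45  0.58  0.61  1.64 -0.37  1.04  0.27]
delta units in tool axes [-0.042  0.022  0.014] world [ 0.0005 -0.0004  0.001 ]
t 12.17 pos [ 0.635  -0.0492  0.121 ] F [-8.1  0.2  2. ] M [0.2  1.53 0.1 ] w 0.204
tool axes (cols)
 [[-0.002  1.    -0.004]
 [ 0.    -0.004 -1.   ]
 [-1.    -0.002 -0.   ]] yaw_y deg -0.2218010770340457 j [-0.45  0.58  0.61  1.64 -0.37  1.04  0.27]
```

View pics/z7.png

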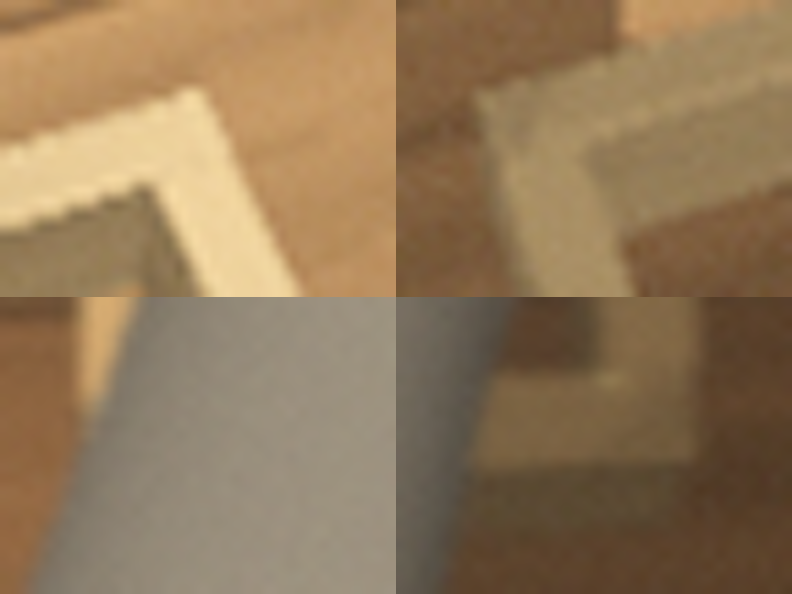

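View pics/s7c.png

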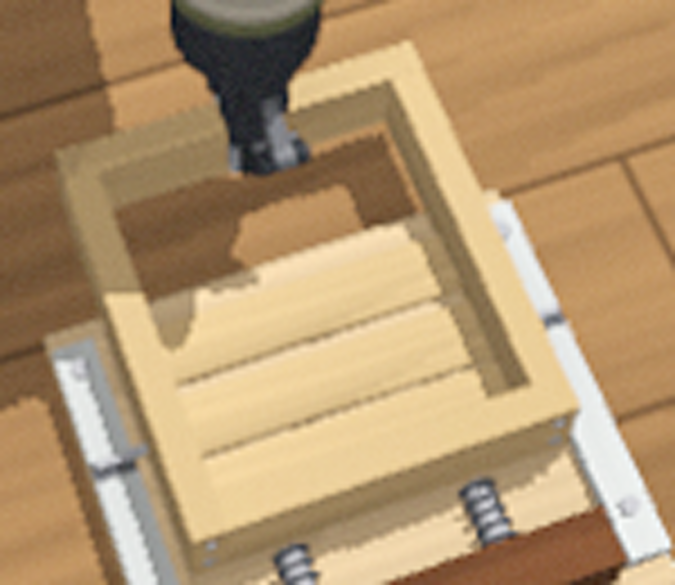

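View pics/p7.png

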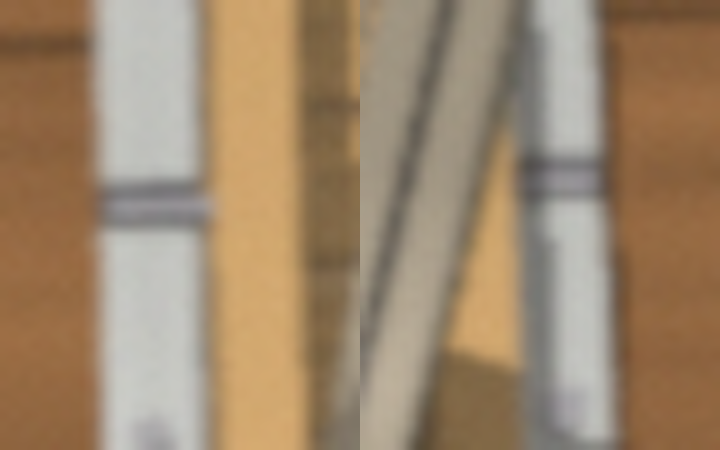

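The zoom shows the board's outline running on into both side boards with no step. In the top view both pointers stand mid-band: left pointer at row 206 of band 182–228, right at 178 of 155–198 in the zoomed crop. I'll nudge slightly further and average the force.

>>> arm_command --moves '[[[1,-0.02,0.04,0,0],[1,0,0,0,0],[1,0,0,0,0],[1,0,0,0,0],[1,0,0,0,0],[1,0,0,0,0]]]'

```text
clock: 12.67
position: [0.6356, -0.0492, 0.121]
ee_rot: [-0.5, -0.5, 0.502, -0.498]
ft_force: [-8.6, 1.2, 0.7]
grip_width: 0.199
```

```bash
python3 -c "
from h import *
F=[];M=[];P=[]
for i in range(12):
    manip.camera('top');o=manip.get_obs();F.append(o['ft_force']);M.append(o['torque']);P.append(o['position'])
print(np.round(np.mean(F,0),2),np.std(F,0).round(2),np.mean(M,0).round(2),np.mean(P,0).round(4))
snap('scene','s8.png');snap('top','t8.png')
s=cv2.imread('pics/s8.png');t=cv2.imread('pics/t8.png')
f=lambda im,r0,c0:cv2.resize(im[r0:r0+27,c0:c0+36],None,fx=11,fy=11,interpolation=2)
cv2.imwrite('pics/z8.png',np.vstack([np.hstack([f(s,276,348),f(s,300,280)]),np.hstack([f(t,104,275),f(t,104,370)])]))
snap('wrist','w8.png')
";python3 d.py
```

```text
[-9.    0.58  0.48] [0.53 0.42 0.55] [0.16 1.62 0.13] [ 0.6355 -0.0492  0.121 ]
t 13.42 pos [ 0.6356 -0.0492  0.121 ] F [-8.2  0.3  0.8] M [0.15 1.6  0.21] w 0.201
tool axes (cols)
 [[-0.003  1.    -0.004]
 [ 0.    -0.004 -1.   ]
 [-1.    -0.003 -0.   ]] yaw_y deg -0.22621984954540236 j [-0.45  0.58  0.61  1.64 -0.37  1.04  0.27]
```

View pics/z8.png

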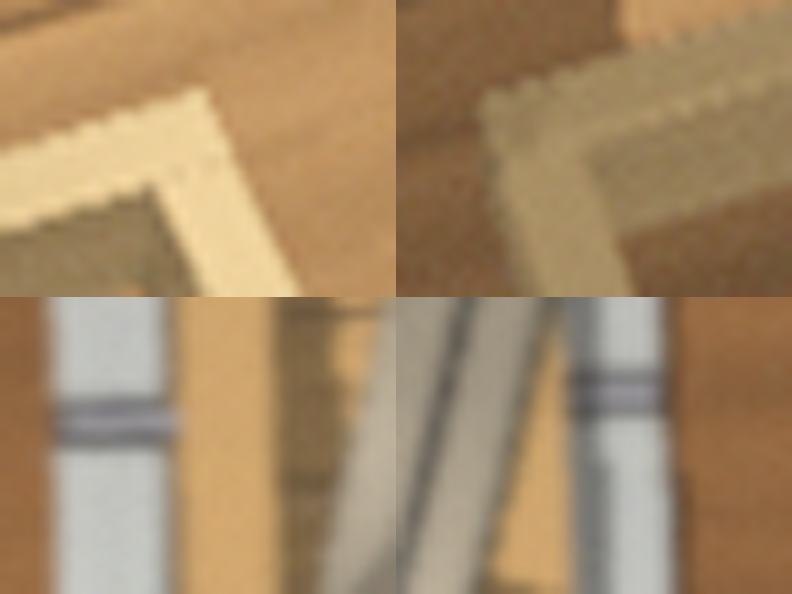

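View pics/w8.png

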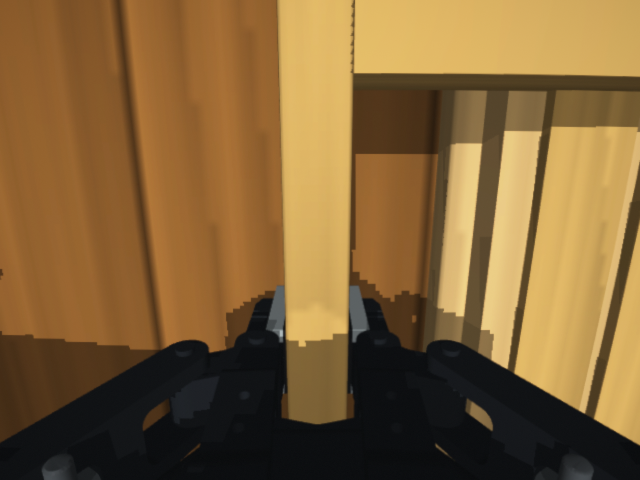

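The wrist view shows no gap at the left joint (column about 354). Both pointers stand mid-band, the push averages 9 N, and the board centre is at z≈0.064. Handing in.

```bash
python3 -c "
from h import *
print(manip.hand_in())"
```

```text
the job is handed in; nothing more can be done
None
```

I picked up the long pale board and pressed it against the flat's open end. I handed in while still holding it there, about 13.5 s into the run. The short board, pot and jar were never touched, nor were the green and yellow look-alikes.

**Last checks:**
- **Push:** the force averaged 9.0 N, with a spread of 0.5 N. Both sled pointers stand in the middle of their dark bands, well short of the end stop.
- **Fit:** the two camera views show the board's outline running on into both side boards with no step. The wrist camera shows no gap at the left joint, the only one it can see.
- **Position:** just before contact the board was about 0.2 mm off sideways and 0.4 mm off in height. Going by the arm, its final centre is about 64.4 mm above the bench, against the 65 mm asked. Its yaw is within about 0.1° of the flat's.

**Disagreements:**
- **Wrist camera:** it put the flat's end about 3 mm further right and 4 mm lower than the fixed cameras did. I went by the fixed cameras, where board and flat could be compared in the same picture.
- **Force reading:** 9 N is a little below the roughly 10 N that the sled's travel suggests, but both are inside the 7–14 N band.

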